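Build the pigment sieve stack on the shaker

ROBOT

A 7-joint arm with a two-finger parallel gripper is mounted at the origin on a cart in front of the work surface, level with it; the furniture and walls round the work are solid. World frame = base frame: x ahead of the robot, y to its left, z up, the work surface at z = 0. Lengths are in m, angles in rad, forces in N, time in s.
With the tool pointing down it reaches from about 0.425 to 0.925 m from the base axis. Payload 6.8 kg.
Tool frame: the origin (TCP) lies at the very end of the fingers, on their centre line; the grasp point (between the pads) lies 19 mm behind it (r.tcp_to_grasp is the distance from the TCP to the grasp point, in m); z points along the fingers, y is the line along which they close (so a half turn about z gives the same grasp; the last joint's range is limited). The gripper opens to 85 mm and grips with 20 to 120 N. Pads are 22 mm wide; open, the fingers measure 114 mm over their backs; the gripper's body (76 mm by 85 mm) begins 54 mm behind the grasp point. The pads swing forward as they close: fully open they stand 13 mm farther back than shut.
Start: joints at [-1.249, 0.477, 0.022, 1.555, -0.011, 1.109, -0.083], TCP at [0.281, 0.614, 0.231] pointing down, gripper open.
Joint ranges: [-2.96, 2.96], [-0.34, 2.1], [-1.41, 1.46], [0.24, 2.44], [-1.37, 4.51], [0.17, 1.92], [-2.96, 2.96]. Speed limits (rad/s): [2.39, 2.39, 3.14, 3.14, 3.14, 3.14, 3.14].

INTERFACE

Orientations are given as a rotation vector (axis times angle).
In Python, from bench import r gives the robot as it stands.
- The arm moves only by the tool step_arm, never from a script. Its argument "moves" is a list of rows, each a list of 7 numbers: the shift along the tool's x, y, z in mm, then the turn, a rotation vector about the tool's x, y, z in rad, then the finger opening in mm, from 0 to 85.4. A call has 1 to 8 rows; each row is the pose to reach, as a shift and turn from the pose commanded when the call began, along the tool's axes at that moment; what a row does not reach only later rows make up. A row lasts 1/10 s, in which the tool goes at most 50 mm and 8.59 degrees, less where a joint would pass 70% of its speed; a pose out of reach is approached as far as the arm can. A call with a gripper value outside its range is refused whole. The fingers move at their own pace and stop on an object; "grip_force" is the grip in N (left out, the last holds). Time passes only in rows, so rows that repeat a pose let the fingers close. It gives the time, the measured TCP pose, the force, the opening and the grip force at its end, in the units of the state.
- r.get_obs(): the state, without advancing time (a new reading comes with each control period).
- r.grab_frame(name): name is "side" or "top"; returns a dict with "image" (420x560x3 uint8, red, green, blue), "depth" (420x560 float32, m along the optical axis (not along the pixel's ray), 0 where there is no reading), "mtx" (3x3 intrinsics, pixels), "k1" (the pictures are not rectified: a ray, as slopes to the right and down, at radius r is drawn at 1 + k1 r^2 times it, then the intrinsics apply), "rvec" (rotation vector, rad) and "tvec" (3), from world to camera coordinates, as OpenCV has them. Camera axes: x right, y down, z forward; pixel columns grow to the right and rows downward; lengths in m; the calibration is good to about 2 mm. A picture is of the moment at which its call begins.
- r.hand_in(): hands the job in; it is judged then, once.
The state is a dict: "clock": time; "joints": joint angles; "qvel": joint speeds; "tau": joint torques, N m; "tcp_pos": TCP position; "orientation": TCP orientation; "contact_force": force on the tool from outside, world axes, zero at the start; "moment": the same for the moment, N m; "grip_width": finger opening in m; "gripper_force": force on a finger pad.
Only numpy, scipy, OpenCV 4.12 (cv2) and the standard library are available. Lean on these libraries where they do the work, as an engineer would, in place of code of your own. Each camera call takes 0.05 s, during which the arm holds its last target. There are 200 camera calls.

TASK

Build the sieve stack on the little shaker, one part at a time from the bottom up: the red fine sieve onto the shaker's pan, then the yellow medium one, then the blue coarse one, and last the lid with the black knob. Each part must sit fully home and level in the one below. Leave the green spare sieve and the two pigment jars standing where they are.

Things in the scene. Friction and masses are not known exactly. Their poses are not given: they have to be found in the camera images.
- shaker: white round sieve shaker, fixed, 120 mm across, 45 mm high, grey control plate in front; on its top centre an open aluminium pan, 62 mm outside, 56 mm bore, 25 mm deep, rim 75 mm above the table. Stands left or right of the middle. Origin: centre of its underside, below the pan's centre, z up.
- sieve_fine: loose round sieve, red frame, open top, fine mesh, 0.12 kg. Frame 62 mm outside, 56 mm bore, 7 to 42 mm above its underside; below it a 50 mm spigot (44 mm at the foot), 7 mm deep, drops into the bore below until the frame rests on that rim. Grip across the frame. Origin: centre of underside, z up its axis. Goes on the shaker's pan; seated, its origin is 68 mm above the shaker's origin.
- sieve_medium: loose round sieve, yellow frame, open top, medium mesh, 0.12 kg. Frame 62 mm outside, 56 mm bore, 7 to 42 mm above its underside; below it a 50 mm spigot (44 mm at the foot), 7 mm deep, drops into the bore below until the frame rests on that rim. Grip across the frame. Origin: centre of underside, z up its axis. Goes on the red sieve; seated, its origin is 35 mm above the red sieve's.
- sieve_coarse: loose round sieve, blue frame, open top, coarse mesh, 0.12 kg. Frame 62 mm outside, 56 mm bore, 7 to 42 mm above its underside; below it a 50 mm spigot (44 mm at the foot), 7 mm deep, drops into the bore below until the frame rests on that rim. Grip across the frame. Origin: centre of underside, z up its axis. Goes on the yellow sieve; seated, its origin is 35 mm above the yellow sieve's.
- sieve_lid: loose lid, 0.09 kg: steel spigot as on the sieves (50 mm, 44 mm at the foot, 7 mm deep), aluminium disc 62 mm across from 7 to 12 mm above the underside, round black knob 22 mm across from 12 to 44 mm to grip it by. Goes on the blue sieve; seated, its origin is 35 mm above the blue one's. Origin: centre of underside, z up.
- sieve_spare: loose round sieve, green frame, open top, middling mesh, 0.12 kg. Frame 62 mm outside, 56 mm bore, 7 to 42 mm above its underside; below it a 50 mm spigot (44 mm at the foot), 7 mm deep, drops into the bore below until the frame rests on that rim. Grip across the frame. Origin: centre of underside, z up its axis. A spare: not used, leave it standing where it is.
- jar_purple: pigment jar of purple powder with white screw lid, 52 mm diameter, 78 mm high, loose bystander: leave it standing. Origin: centre of the underside.
- jar_brown: pigment jar of brown powder with white screw lid, 52 mm diameter, 78 mm high, loose bystander: leave it standing. Origin: centre of the underside.

How it is judged:
On the way, in this order (a step that is already met when the one before it is completed fails the run):
1. the red sieve is seated on the shaker's pan (horizontal distance between sieve_fine and shaker below 0.006 m and z of sieve_fine in the frame of shaker between 0.065 and 0.071 m and angle between sieve_fine's own z axis and vertical below 0.06 rad), for 0.2 s.
2. the yellow sieve is seated on the red one (horizontal distance between sieve_medium and sieve_fine below 0.006 m and z of sieve_medium in the frame of sieve_fine between 0.032 and 0.038 m and angle between sieve_medium's own z axis and vertical below 0.06 rad), for 0.2 s.
3. the blue sieve is seated on the yellow one (horizontal distance between sieve_coarse and sieve_medium below 0.006 m and z of sieve_coarse in the frame of sieve_medium between 0.032 and 0.038 m and angle between sieve_coarse's own z axis and vertical below 0.06 rad), for 0.2 s.
4. the lid is seated on the blue sieve (horizontal distance between sieve_lid and sieve_coarse below 0.006 m and z of sieve_lid in the frame of sieve_coarse between 0.032 and 0.038 m and angle between sieve_lid's own z axis and vertical below 0.06 rad), for 0.2 s.
At the end, for the whole second after the job is handed in: From the bottom up, shaker pan, red, yellow, blue sieve and lid are nested: each within 6 mm of the axis of the one below, within 3 mm of its seated height, tilted less than 0.06 rad, released and at rest. The green sieve and both jars stand upright within 25 mm of where they were (all of step 1 and all of step 2 and all of step 3 and all of step 4 and linear speed of each of sieve_fine, sieve_medium, sieve_coarse, sieve_lid below 0.02 m/s and angular speed of each of sieve_fine, sieve_medium, sieve_coarse, sieve_lid below 0.2 rad/s and distance of each of sieve_spare, jar_purple, jar_brown from where it was at the start of the episode below 0.025 m and angle between each of sieve_spare, jar_purple, jar_brown's own z axis and vertical below 0.1 rad); the robot touches nothing.
It fails at once if the spare green sieve is knocked over or shifted more than 25 mm (distance of sieve_spare from where it was at the start of the episode above 0.025 m or angle between sieve_spare's own z axis and vertical above 0.5 rad).
It fails at once if the purple pigment jar is knocked over or shifted more than 25 mm (distance of jar_purple from where it was at the start of the episode above 0.025 m or angle between jar_purple's own z axis and vertical above 0.5 rad).
It fails at once if the brown pigment jar is knocked over or shifted more than 25 mm (distance of jar_brown from where it was at the start of the episode above 0.025 m or angle between jar_brown's own z axis and vertical above 0.5 rad).
It also fails if it takes over 112 s, if anything falls off the work surface, if the arm or the gripper's body presses on something with over 40 N, if the wrist force passes 120 N, or if a joint passes its speed limit or range.

## Working session

There is one attempt and no reset: what is moved stays moved. The work goes in short steps, Python scripts to look and compute and a tool call to move; the robot and the scene stay as the last step left them, time stands still between calls to the robot, and variables do not carry over. Pictures are saved under pics/ and viewed, at most 14 in all, crops included, and the job is handed in when it is done.

Besides the shell and the picture viewer there is one more tool, called after ">>>" as a command line: name --pt "numbers of a row" for each row, then --argument value for the rest. step_arm: Moves the arm, as the interface text tells. Its arguments: {"type":"object","properties":{"moves":{"type":"array","items":{"type":"array","items":{"type":"number"}}},"grip_force":{"type":"number"}},"required":["moves"]}

```bash
mkdir -p pics
cat > h.py <<'E'
import numpy as np, cv2
from bench import r
from scipy.spatial.transform import Rotation as R
def snap(name,fn=None):
    f=r.grab_frame(name)
    if fn: cv2.imwrite('pics/'+fn,f['image'][:,:,::-1])
    return f
def world(f):
    """per-pixel world points (H,W,3), nan where no depth"""
    h,w=f['depth'].shape; K=f['mtx']
    u,v=np.meshgrid(np.arange(w),np.arange(h))
    p=np.stack([u,v],-1).reshape(-1,1,2).astype(float)
    s=cv2.undistortPoints(p,K,np.array([f['k1'],0,0,0.])).reshape(h,w,2)
    d=f['depth'].astype(float).copy(); d[d==0]=np.nan
    c=np.dstack([s*d[...,None],d])
    return (c-f['tvec'].ravel())@cv2.Rodrigues(np.array(f['rvec']).astype(float))[0]
E
python3 - <<'E'
from h import *
f=snap('top','t0.png');g=snap('side','s0.png')
np.savez('f0.npz',t=world(f),s=world(g),ti=f['image'],si=g['image'])
for x in(f,g):
    Rm=cv2.Rodrigues(np.array(x['rvec']).astype(float))[0];print(-Rm.T@x['tvec'].ravel(),Rm[2],x['mtx'][0,0],x['k1'])
o=r.get_obs();print(o);print(R.from_rotvec(o['orientation']).as_matrix().round(3))
E
```

```text
[ 0.40478126 -0.05209932  1.29631216] [ 0.10674615  0.02837052 -0.99388147] 455.0784780678237 -0.007342242825096826
[ 0.58241051 -1.13245339  0.55115553] [-0.04017313  0.90247152 -0.4288721 ] 482.24456672267905 -0.14564861251929806
{'clock': 0.1, 'joints': array([-1.24910474,  0.47770239,  0.02235519,  1.55638228, -0.01149836,
        1.10929144, -0.0830403 ]), 'qvel': array([-0.00196725, -0.00083878,  0.00242908, -0.0030218 ,  0.00024847,
        0.00047511, -0.00132734]), 'tau': array([ 4.14787602e-03, -5.97762036e+01,  1.61356017e+00, -2.81952775e+01,
        1.28882317e-02,  5.01386632e-03,  2.33051389e-05]), 'tcp_pos': array([0.28105077, 0.61310455, 0.23042073]), 'orientation': array([-6.69776238e-01, -3.06913155e+00,  2.57496143e-03]), 'contact_force': array([-0.7253039 ,  0.17158461, -0.1065566 ]), 'moment': array([ 0.00249245, -0.01501873,  0.03225497]), 'gripper_force': 0.0, 'grip_width': 0.08514128540209075}
[[-0.909  0.417 -0.001]
 [ 0.417  0.909 -0.002]
 [-0.    -0.002 -1.   ]]
```

View pics/t0.png

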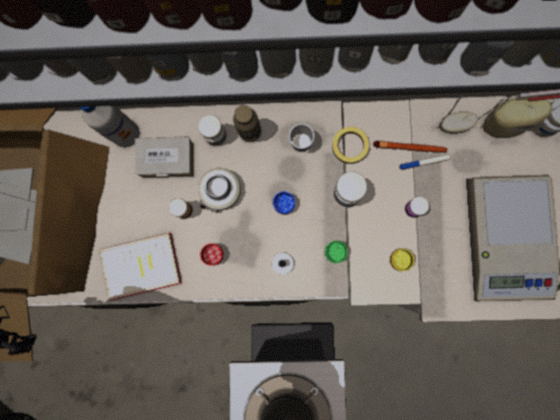

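View pics/s0.png

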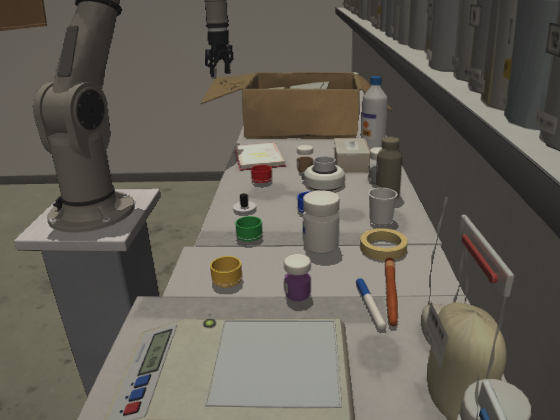

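The top view shows the shaker pan at (219,188), red (212,254), blue (284,203), lid (283,263), green (337,251), yellow (402,260), brown jar (180,208) and purple jar (417,207). The side view agrees with this.

```bash
cat >> h.py <<'E'
def circ(P,zlo,zhi,c,rad=.05):
    """circle fit: centre of min enclosing circle of points in height band near c"""
    q=P.reshape(-1,3); m=(q[:,2]>zlo)&(q[:,2]<zhi)&(np.hypot(*(q[:,:2]-c[:2]).T)<rad)
    q=q[m]; (x,y),rr=cv2.minEnclosingCircle((q[:,:2]*1000).astype(np.float32))
    e=cv2.fitEllipse((q[:,:2]*1000).astype(np.float32)) if len(q)>5 else None
    return dict(n=len(q),enc=np.round([x,y,rr],1),mean=np.round(q.mean(0)*1000,1),med_z=round(np.median(q[:,2])*1000,1))
E
python3 - <<'E'
from h import *
d=np.load('f0.npz');t=d['t'];s=d['s']
for n,(u,v),lo,hi,rad in [('pan',(219,188),.06,.09,.045),('red',(212,254),.03,.055,.045),('blue',(284,203),.03,.055,.045),('lid',(283,263),.006,.025,.045),('knob',(283,263),.036,.055,.03),('green',(337,251),.03,.055,.045),('yellow',(402,260),.03,.055,.045),('jb',(180,208),.06,.09,.045),('jp',(417,207),.06,.09,.045),('white',(350,188),.05,.3,.07),('shk',(219,188),.03,.053,.08)]:
    c=np.nanmedian(t[v-6:v+7,u-6:u+7].reshape(-1,3),0)
    print(n,c.round(3),'T',circ(t,lo,hi,c,rad),'S',circ(s,lo,hi,c,rad) )
# table z
print(np.nanmedian(t[225:235,300:330,2]),np.nanmedian(s[200:230,270:290,2]))
# all tall things on the table, coarse height map
H=np.full((14,30),0.)
for P in (t,s):
    q=P.reshape(-1,3);q=q[~np.isnan(q[:,0])]
    i=((q[:,0]-.3)/.05).astype(int);j=((.75-q[:,1])/.05).astype(int)
    ok=(q[:,0]>.3)&(q[:,0]<1)&(q[:,1]<.75)&(q[:,1]>-.75)
    np.maximum.at(H,(i[ok],j[ok]),q[ok,2])
print('cols y=.75..-.75')
for i in range(13,-1,-1):print('%.2f'%(.3+.05*i),' '.join('%3d'%(x*100) for x in H[i]))
E
```

```text
pan [0.633 0.173 0.049] T {'n': 135, 'enc': array([635.7, 177.1,  31.6]), 'mean': array([636.1, 178.4,  71.6]), 'med_z': np.float64(73.1)} S {'n': 215, 'enc': array([637. , 176.7,  34.3]), 'mean': array([636.4, 174.7,  68.8]), 'med_z': np.float64(68.7)}
red [0.451 0.202 0.011] T {'n': 109, 'enc': array([450.3, 200.2,  31.1]), 'mean': array([450.6, 201.9,  40.1]), 'med_z': np.float64(40.8)} S {'n': 162, 'enc': array([453.4, 198.8,  35.2]), 'mean': array([452.6, 197.3,  37.2]), 'med_z': np.float64(37.1)}
blue [ 0.591 -0.006  0.01 ] T {'n': 100, 'enc': array([590.2,  -4.4,  31.1]), 'mean': array([590.8,  -5.5,  40.8]), 'med_z': np.float64(41.3)} S {'n': 68, 'enc': array([583. ,  -5. ,  30.2]), 'mean': array([572.2,  -3.2,  37.3]), 'med_z': np.float64(38.0)}
lid [0.42  0.    0.015] T {'n': 330, 'enc': array([ 4.221e+02, -2.000e-01,  4.360e+01]), 'mean': array([420.8,   3.6,  13.1]), 'med_z': np.float64(13.0)} S {'n': 208, 'enc': array([422.7,   1.4,  31.9]), 'mean': array([423.9,  -5.1,  13.1]), 'med_z': np.float64(12.4)}
knob [0.42  0.    0.015] T {'n': 48, 'enc': array([421.8,   4. ,  
[... 2890 characters left out ...]
  5   4   0   4   4   0   7  12  12   0   8   8   0   0   8   8   8   8   8
0.50  13  13  19  19  12   0   0   2   2   0   0   0   0   0   0   0   0   0   0   0   0   1   8   0   0   8   8   8   8   8
0.45  11  10  19  19  11   2   2   2   2   0   4   4   0   0   1   1   0   4   4   0   0   4   1   0   0   8   8   8   8   8
0.40   9   9  19  19  11   2   2   2   2   1   4   4   1   0   4   4   0   4   5   0   4   5   4   0   0   7   7   7   7   7
0.35  19  19  19  19   6   2   2   2   2   2   0   0   0   0   1   1   0   0   0   0   0   4   0   0   0   7   7   6   7   6
0.30  19  34  50  50   0   2   2   0   0   0   0   0   0   0   0   0   0   0   0   0   0   0   0   0   0   5   5   5   5   5
```

Run:
```python
from h import *
d=np.load('f0.npz')
for k in 'ts':
    q=d[k].reshape(-1,3);q=q[(q[:,1]>-.45)&(q[:,1]<.45)&(q[:,0]>.3)&(q[:,0]<1.2)]
    for lo in np.arange(.1,.9,.05):
        m=(q[:,2]>lo)&(q[:,2]<lo+.05)
        if m.sum()>5:print(k,'z%.2f'%lo,m.sum(),'minx',np.percentile(q[m,0],[0,2,20]).round(3),'y',np.percentile(q[m,1],[2,98]).round(2))
```

```text
t z0.10 1342 minx [0.576 0.58  0.606] y [-0.22  0.44]
t z0.15 606 minx [0.774 0.776 0.787] y [-0.44  0.45]
t z0.20 236 minx [0.781 0.783 0.795] y [-0.44  0.45]
t z0.25 9 minx [0.801 0.801 0.801] y [0.44 0.45]
t z0.35 55 minx [0.749 0.75  0.75 ] y [-0.38  0.44]
t z0.40 13932 minx [0.747 0.749 0.751] y [-0.43  0.43]
t z0.45 5080 minx [0.764 0.768 0.78 ] y [-0.4   0.41]
t z0.50 3354 minx [0.763 0.765 0.778] y [-0.41  0.4 ]
t z0.55 87 minx [0.77  0.772 0.775] y [-0.42  0.06]
t z0.60 18661 minx [0.746 0.748 0.749] y [-0.43  0.39]
t z0.65 7604 minx [0.758 0.763 0.769] y [-0.35  0.37]
t z0.70 1589 minx [0.761 0.763 0.766] y [-0.26  0.36]
s z0.10 3295 minx [0.579 0.588 0.645] y [-0.44  0.44]
s z0.15 3011 minx [0.776 0.786 0.898] y [-0.44  0.44]
s z0.20 2812 minx [0.785 0.803 0.899] y [-0.44  0.44]
s z0.25 640 minx [0.801 0.813 0.899] y [-0.44  0.44]
s z0.35 49 minx [0.749 0.749 0.749] y [-0.39  0.36]
s z0.40 2866 minx [0.748 0.749 0.75 ] y [-0.44  0.37]
s z0.45 2384 minx [0.765 0.769 0.778] y [-0.43  0.33]
s z0.50 1098 minx [0.764 0.766 0.776] y [-0.43  0.19]
```

>>> step_arm --pt "0 0 -40 0 0 0 85" --pt "0 0 -80 0 0 0 85" --pt "0 0 -110 0 0 0 85"

```text
clock: 0.4
tcp_pos: [0.2814, 0.6138, 0.3434]
orientation: [0.67, 3.069, 0.002]
contact_force: [-0.2, 1.1, -0.4]
grip_width: 0.0848
gripper_force: 0.0
```

>>> step_arm --pt "-35 -33 0 0 0 0.14 85" --pt "-70 -66 0 0 0 0.28 85" --pt "-105 -99 0 0 0 0.42 85" --pt "-140 -132 0 0 0 0.56 85" --pt "-175 -165 0 0 0 0.7 85" --pt "-210 -198 0 0 0 0.84 85" --pt "-245 -231 0 0 0 0.98 85" --pt "-280 -264 0 0 0 1.12 85"

```text
clock: 1.2
tcp_pos: [0.426, 0.2548, 0.3411]
orientation: [-2.204, -2.238, 0.0]
contact_force: [0.4, 0.5, 0.5]
grip_width: 0.085
gripper_force: 0.0
```

```bash
cat >> h.py <<'E'
def go(x,y,z,tx=0.,ty=0.):
    """shift (mm) in tool axes and turn to reach world target (mm), tool x=+Y, tool y=+X, z down"""
    o=r.get_obs();Q=R.from_rotvec(o['orientation'])
    T=R.from_matrix(np.array([[0,1,0],[1,0,0],[0,0,-1.]]).T)
    d=Q.inv().apply(np.array([x,y,z])-1000*o['tcp_pos']); print('tcp',(o['tcp_pos']*1000).round(1),'shift',d.round(1),'turn',(Q.inv()*T).as_rotvec().round(3),'w',round(o['grip_width']*1000,1),'F',o['contact_force'].round(1),'t',o['clock'])
E
python3 -c "
from h import *
go(451.5,200,120);print(r.get_obs()['joints'].round(2))"
```

```text
tcp [426.  254.8 341.1] shift [-55.2  24.8 221.1] turn [-0.    -0.     0.015] w 85.0 F [0.4 0.5 0.5] t 1.2
[-0.99  0.08  0.35  1.84 -0.03  1.23 -0.62]
```

>>> step_arm --pt "-14 6 40 0 0 0.015 85" --pt "-28 12 80 0 0 0.015 85" --pt "-42 18 120 0 0 0.015 85" --pt "-55 24 160 0 0 0.015 85" --pt "-55 25 200 0 0 0.015 85" --pt "-55 25 221 0 0 0.015 85" --pt "-55 25 221 0 0 0.015 85" --pt "-55 25 221 0 0 0.015 85"

```text
clock: 2.0
tcp_pos: [0.452, 0.2025, 0.1206]
orientation: [2.215, 2.228, -0.001]
contact_force: [0.4, 0.2, -0.2]
grip_width: 0.0851
gripper_force: 0.0
```

```bash
python3 -c "
from h import *
f=snap('side','s1.png');go(451.5,200,5)
im=cv2.resize(f['image'][90:230,180:420,::-1],None,fx=3,fy=3,interpolation=3);cv2.imwrite('pics/s1.png',im)"
```

```text
tcp [452.7 202.9 121.3] shift [ -3.   -1.3 116.3] turn [ 0.001 -0.001  0.006] w 84.8 F [ 0.3  1.  -0.2] t 2.05
```

View pics/s1.png

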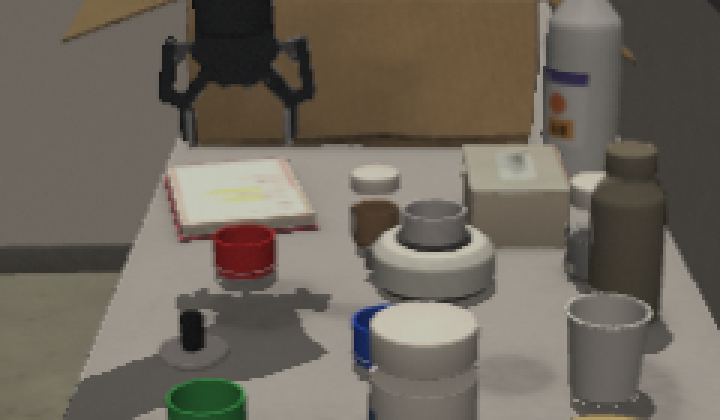

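The gripper (fingers at columns 188 and 292) hangs centred over the red sieve at (246,252) in the crop, so I'm going down.

>>> step_arm --pt "-3 -1 40 0 0 0 85" --pt "-3 -1 80 0 0 0 85" --pt "-3 -1 105 0 0 0 85" --pt "-3 -1 116 0 0 0 85" --pt "-3 -1 116 0 0 0 85"

```text
clock: 2.55
tcp_pos: [0.4512, 0.1998, 0.0044]
orientation: [-2.214, -2.228, 0.0]
contact_force: [-0.9, 0.2, 0.5]
grip_width: 0.0848
gripper_force: 0.0
```

>>> step_arm --grip_force 30 --pt "0 0 0 0 0 0 50" --pt "0 0 0 0 0 0 50" --pt "0 0 0 0 0 0 50" --pt "0 0 0 0 0 0 50" --pt "0 0 0 0 0 0 50"

```text
clock: 3.05
tcp_pos: [0.4523, 0.2002, 0.0063]
orientation: [2.215, 2.227, 0.005]
contact_force: [-0.9, 0.7, 6.1]
grip_width: 0.0621
gripper_force: 31.4
```

```bash
python3 -c "
from h import *
go(636.3,177,160)
f=snap('side','s2.png');P=world(f);
im=cv2.resize(f['image'][90:230,180:420,::-1],None,fx=3,fy=3,interpolation=3);cv2.imwrite('pics/s2.png',im)"
```

```text
tcp [452.3 200.2   6.3] shift [ -24.   184.3 -153.3] turn [ 0.003 -0.002  0.006] w 62.1 F [-0.9  0.7  6.1] t 3.05
```

View pics/s2.png

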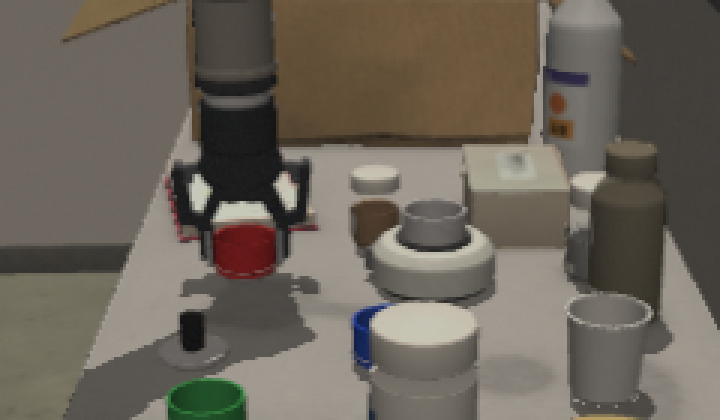

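Red is held at 62.1 mm width and upright. Next: lift, then move over the pan.

>>> step_arm --pt "0 0 -30 0 0 0 50" --pt "0 0 -70 0 0 0 50" --pt "0 10 -110 0 0 0 50" --pt "-4 40 -135 0 0 0 50" --pt "-12 85 -135 0 0 0 50" --pt "-20 130 -135 0 0 0 50" --pt "-24 170 -135 0 0 0.005 50" --pt "-24 184 -135 0 0 0.005 50"

```text
clock: 3.9
tcp_pos: [0.6393, 0.1749, 0.1413]
orientation: [2.221, 2.217, 0.005]
contact_force: [0.1, 0.5, -0.8]
grip_width: 0.062
gripper_force: 33.6
```

>>> step_arm --pt "0 0 0 0 0 0 50" --pt "0 0 0 0 0 0 50" --pt "0 0 0 0 0 0 50"

```text
clock: 4.2
tcp_pos: [0.6339, 0.1771, 0.1397]
orientation: [-2.219, -2.223, 0.0]
contact_force: [-0.4, 0.1, -0.7]
grip_width: 0.0618
gripper_force: 33.6
```

```bash
python3 -c "
from h import *
go(636.3,177,75)
f=snap('side');g=snap('top')
P=world(f);print(circ(P,.145,.19,np.array([.636,.177])), np.nanmin(1))
a=cv2.resize(f['image'][90:190,270:370,::-1],(400,400),interpolation=2);b=cv2.resize(g['image'][140:240,170:270,::-1],(400,400),interpolation=2);cv2.imwrite('pics/a3.png',np.hstack([a,b]))"
```

```text
tcp [633.9 177.1 139.7] shift [-0.1  2.5 64.7] turn [-0.001 -0.001  0.002] w 61.8 F [-0.4  0.1 -0.7] t 4.2
{'n': 479, 'enc': array([636.3, 169.5,  47.2]), 'mean': array([632.6, 166.7, 165.7]), 'med_z': np.float64(166.5)} 1
```

View pics/a3.png

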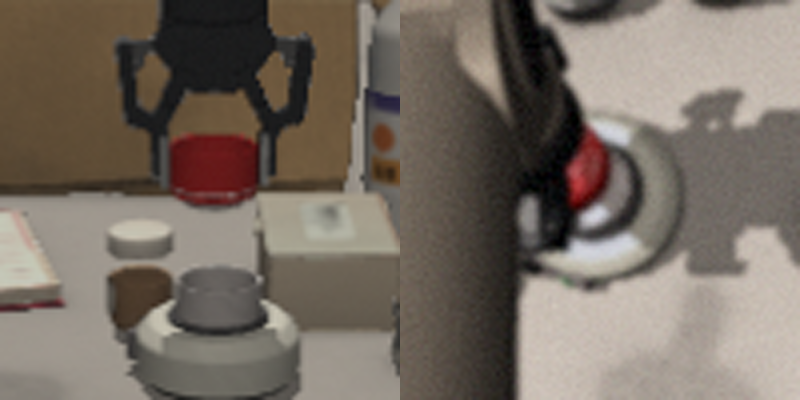

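>>> step_arm --pt "0 1 20 0 0 0 50" --pt "0 2 40 0 0 0 50" --pt "0 2 40 0 0 0 50" --pt "0 2 40 0 0 0 50"

```text
clock: 4.7
tcp_pos: [0.6366, 0.1767, 0.0996]
orientation: [-2.22, -2.223, 0.001]
contact_force: [-0.0, -0.2, -1.4]
grip_width: 0.0619
gripper_force: 33.6
```

```bash
cat >> h.py <<'E'
MASK=dict(red=lambda c:(c[...,0]>90)&(c[...,1]<60)&(c[...,2]<60), yellow=lambda c:(c[...,0]>110)&(c[...,1]>80)&(c[...,2]<60), blue=lambda c:(c[...,2]>80)&(c[...,0]<60)&(c[...,1]<80))
def fitc(xy,rad=31.):
    from scipy.optimize import least_squares
    s=least_squares(lambda p:np.hypot(xy[:,0]-p[0],xy[:,1]-p[1])-rad,[xy[:,0].mean(),xy[:,1].mean()+20],loss='soft_l1',f_scale=1.5)
    return s.x.round(1),np.abs(s.fun).mean().round(2)
def front(f,col,c,zlo,zhi):
    """outer front wall (side view) of the held/placed ring: circle of 31 mm"""
    P=world(f)*1000; m=(P[...,2]>zlo)&(P[...,2]<zhi)&(np.hypot(P[...,0]-c[0],P[...,1]-c[1])<45)&(P[...,1]<c[1]-5)
    if col: m&=MASK[col](f['image'].astype(int))
    q=P[m]; return len(q),fitc(q[:,:2]) if len(q)>8 else None, np.percentile(q[:,2],[1,50,99]).round(1) if len(q) else None
E
python3 -c "
from h import *
go(636.3,177,75)
f=snap('side')
print('red',front(f,'red',(636,177),95,150),'pan',front(f,None,(636,177),53,73))
d=np.load('f0.npz');f['depth'];print(r.get_obs()['tcp_pos'])"
```

```text
tcp [636.6 176.7  99.6] shift [ 0.3 -0.3 24.6] turn [-0.001  0.     0.001] w 61.9 F [-0.  -0.2 -1.4] t 4.7
red (172, (array([635.5, 177.5]), np.float64(1.74)), array([100.8, 120.6, 135.8])) pan (137, (array([636.2, 177.6]), np.float64(1.55)), array([53.3, 62.7, 72.8]))
[0.63727761 0.17678374 0.10023933]
```

>>> step_arm --pt "0 0 10 0 0 0 50" --pt "0 0 18 0 0 0 50" --pt "0 0 22 0 0 0 50" --pt "0 0 24 0 0 0 50" --pt "0 0 25 0 0 0 50" --pt "0 0 25 0 0 0 50"

```text
clock: 5.35
tcp_pos: [0.6372, 0.1765, 0.0745]
orientation: [2.22, 2.222, 0.0]
contact_force: [-0.1, 0.5, -1.3]
grip_width: 0.062
gripper_force: 33.6
```

```bash
python3 -c "
from h import *
go(636.3,177,75)
f=snap('side')
print('red',front(f,'red',(636,177),70,150))"
```

```text
tcp [637.2 176.5  74.5] shift [ 0.5 -0.9 -0.5] turn [ 0.    -0.     0.001] w 62.0 F [-0.1  0.5 -1.3] t 5.35
red (172, (array([635.5, 177.1]), np.float64(1.9)), array([ 76.5,  95.7, 111.8]))
```

>>> step_arm --pt "0 0 1 0 0 0 50" --pt "0 0 2 0 0 0 50" --pt "0 0 2 0 0 0 50"

```text
clock: 5.7
tcp_pos: [0.6375, 0.1766, 0.0743]
orientation: [-2.22, -2.222, -0.002]
contact_force: [-6.4, -1.0, 13.2]
grip_width: 0.062
gripper_force: 34.7
```

>>> step_arm --pt "0 0 0 0 0 0 66" --pt "0 0 0 0 0 0 72" --pt "0 0 0 0 0 0 85" --pt "0 0 0 0 0 0 85" --pt "0 0 0 0 0 0 85"

```text
clock: 6.2
tcp_pos: [0.6371, 0.1766, 0.0721]
orientation: [-2.22, -2.222, 0.0]
contact_force: [0.6, 0.8, -0.2]
grip_width: 0.0848
gripper_force: 0.0
```

>>> step_arm --pt "0 0 -20 0 0 0 85" --pt "0 0 -60 0 0 0 85" --pt "0 0 -100 0 0 0 85" --pt "0 0 -140 0 0 0 85" --pt "0 0 -170 0 0 0 85"

```text
clock: 6.7
tcp_pos: [0.6377, 0.1765, 0.2451]
orientation: [2.22, 2.221, 0.003]
contact_force: [0.4, 0.9, 0.2]
grip_width: 0.0849
gripper_force: 0.0
```

```bash
python3 -c "
from h import *
go(422.2,-326.5,150)
f=snap('side')
print('red',front(f,'red',(636,177),70,150))
P=world(f)*1000;m=MASK['red'](f['image'].astype(int))&(np.hypot(P[...,0]-636,P[...,1]-177)<45)&(P[...,2]>60);print(np.percentile(P[m],[1,99],axis=0).round(1))
im=cv2.resize(f['image'][130:210,270:370,::-1],None,fx=5,fy=5,interpolation=3);cv2.imwrite('pics/s4.png',im)"
```

```text
tcp [637.7 176.5 245.1] shift [-503.  -216.1   94.2] turn [ 0.002 -0.001  0.001] w 84.9 F [0.4 0.9 0.2] t 6.7
red (173, (array([637. , 177.7]), np.float64(1.83)), array([ 75.8,  95.5, 111.3]))
[[611.5 142.2  76. ]
 [664.2 209.9 111. ]]
```

View pics/s4.png

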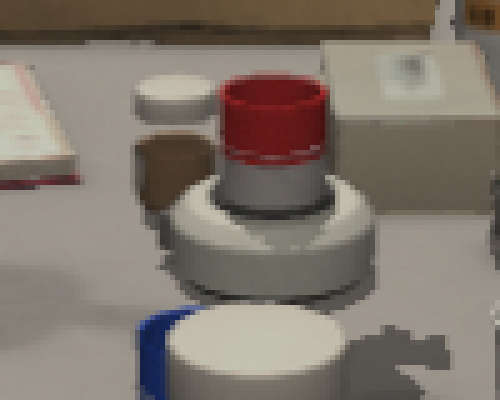

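Red sits level in the pan, with its rim at 111 mm against 110 expected. On to yellow.

>>> step_arm --pt "-40 -20 0 0 0 0 85" --pt "-84 -40 0 0 0 0 85" --pt "-128 -62 0 0 0 0 85" --pt "-172 -84 0 0 0 0 85" --pt "-216 -106 0 0 0 0 85" --pt "-260 -128 0 0 0 0 85" --pt "-304 -150 0 0 0 0 85" --pt "-348 -172 0 0 0 0 85"

```text
clock: 7.55
tcp_pos: [0.4642, -0.1732, 0.2423]
orientation: [2.22, 2.222, 0.001]
contact_force: [1.8, -0.3, -0.7]
grip_width: 0.0848
gripper_force: 0.0
```

>>> step_arm --pt "-40 -14 10 0 0 0 85" --pt "-80 -28 40 0 0 0 85" --pt "-120 -40 70 0 0 0 85" --pt "-145 -44 94 0 0 0 85" --pt "-155 -44 120 0 0 0 85" --pt "-155 -44 140 0 0 0 85" --pt "-155 -44 140 0 0 0 85" --pt "-155 -44 140 0 0 0 85"

```text
clock: 8.35
tcp_pos: [0.4215, -0.3266, 0.1024]
orientation: [-2.22, -2.222, 0.001]
contact_force: [0.1, 0.3, 0.7]
grip_width: 0.0851
gripper_force: 0.0
```

```bash
python3 -c "
from h import *
go(422.2,-326.5,7);f=snap('side');print(front(f,'yellow',(422,-327),9,40))"
```

```text
tcp [ 421.5 -326.6  102.4] shift [ 0.   0.8 95.4] turn [-0.001 -0.     0.001] w 85.1 F [0.1 0.3 0.7] t 8.35
(257, (array([ 422.9, -325.9]), np.float64(0.96)), array([ 9.5, 26.7, 39.3]))
```

>>> step_arm --pt "0 1 40 0 0 0 85" --pt "0 1 75 0 0 0 85" --pt "0 1 93 0 0 0 85" --pt "0 1 94 0 0 0 85"

```text
clock: 8.8
tcp_pos: [0.4224, -0.3257, 0.0075]
orientation: [-2.218, -2.222, 0.0]
contact_force: [-0.4, 0.3, 0.7]
grip_width: 0.0849
gripper_force: 0.0
```

>>> step_arm --pt "0 0 0 0 0 0 50" --pt "0 0 0 0 0 0 50" --pt "0 0 0 0 0 0 50" --pt "0 0 0 0 0 0 50" --pt "0 0 0 0 0 0 50"

```text
clock: 9.3
tcp_pos: [0.4238, -0.3273, 0.0103]
orientation: [2.218, 2.22, 0.002]
contact_force: [-1.2, 1.2, 7.7]
grip_width: 0.0602
gripper_force: 32.8
```

>>> step_arm --pt "0 0 -30 0 0 0 50" --pt "0 0 -70 0 0 0 50" --pt "0 0 -115 0 0 0 50" --pt "0 0 -160 0 0 0 50" --pt "0 0 -200 0 0 0 50" --pt "0 0 -230 0 0 0 50"

```text
clock: 9.9
tcp_pos: [0.4229, -0.3272, 0.242]
orientation: [2.218, 2.219, 0.003]
contact_force: [1.0, -0.4, -1.6]
grip_width: 0.0602
gripper_force: 34.3
```

```bash
python3 -c "
from h import *
go(637,177,165)"
```

```text
tcp [ 422.9 -327.2  242. ] shift [504.2 214.1  77.2] turn [0.004 0.001 0.   ] w 60.2 F [ 1.  -0.4 -1.6] t 9.9
```

```bash
python3 -c "
from h import *
f=snap('side');print(front(f,'yellow',(422,-327),215,300))
im=cv2.resize(f['image'][110:250,150:310,::-1],None,fx=4,fy=4,interpolation=3);cv2.imwrite('pics/s5.png',im)"
```

```text
(412, (array([ 423. , -325.3]), np.float64(0.98)), array([240.1, 259.4, 274.2]))
```

View pics/s5.png

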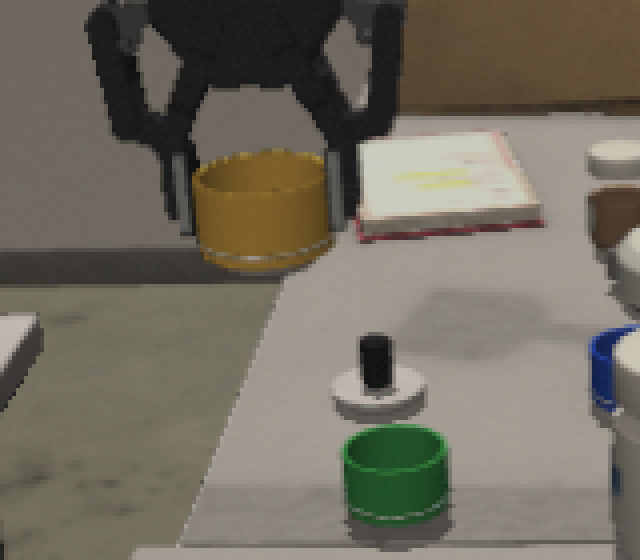

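```bash
cat >> h.py <<'E'
from scipy.optimize import least_squares
def cyl(f,col,c,z0,z1):
    """fit tilted cylinder R=31 to coloured outer front wall: axis point at z0.., slopes"""
    P=world(f)*1000; m=MASK[col](f['image'].astype(int))&(P[...,2]>z0)&(P[...,2]<z1)&(np.hypot(P[...,0]-c[0],P[...,1]-c[1])<45)
    m=cv2.erode(m.astype(np.uint8),np.ones((2,2)))>0
    q=P[m]; zm=(z0+z1)/2
    def g(p):
        a=np.array([p[2],p[3],1]);a/=np.linalg.norm(a);d=q-np.array([p[0],p[1],zm])
        rr=np.linalg.norm(np.cross(d,a),axis=1)
        return np.minimum(np.abs(rr-31),np.abs(rr-28))
    s=least_squares(g,[c[0],c[1],0,0],loss='soft_l1',f_scale=1,diff_step=1e-4,x_scale=[10,10,.1,.1])
    h=(q-[s.x[0],s.x[1],zm])@np.array([s.x[2],s.x[3],1]); print(col,len(q),'centre@z%.0f'%zm,s.x[:2].round(1),'slope',s.x[2:].round(3),'axial',np.percentile(h,[1,99]).round(1)+zm,'res',s.fun.mean().round(2))
    # lower edge: per column lowest point -> plane
    L=[P[np.where(m[:,u])[0][-1],u] for u in np.where(m.any(0))[0]]; L=np.array(L)
    b=L[L[:,1]<c[1]+5]; A=np.c_[b[:,0]-c[0],np.ones(len(b))];print(' bottom edge dz/dx',np.linalg.lstsq(A,b[:,2],rcond=None)[0].round(3))
E
python3 -c "
from h import *
f=snap('side');cyl(f,'yellow',(423,-325),225,290)
cyl(f,'red',(637,177),65,120)
d=np.load('f0.npz')"
```

```text
yellow 491 centre@z258 [ 425.3 -328. ] slope [-0.17  -0.047] axial [244.5 279.7] res 0.73
 bottom edge dz/dx [2.45000e-01 2.52767e+02]
red 207 centre@z92 [637.2 176.1] slope [ 0.022 -0.048] axial [ 77.3 112.2] res 1.1
 bottom edge dz/dx [2.6000e-02 8.6644e+01]
```

Yellow is held tilted by about 0.17 rad: its bottom edge slopes from (200,258) up to (332,240). I'll put it back down and regrip it lower.

>>> step_arm --pt "0 0 45 0 0 0 50" --pt "0 0 90 0 0 0 50" --pt "0 0 135 0 0 0 50" --pt "0 0 180 0 0 0 50" --pt "0 0 210 0 0 0 50" --pt "0 0 222 0 0 0 50" --pt "0 0 225 0 0 0 50" --pt "0 0 225 0 0 0 50"

```text
clock: 10.8
tcp_pos: [0.423, -0.3271, 0.014]
orientation: [2.22, 2.222, 0.0]
contact_force: [-0.2, -0.1, -1.0]
grip_width: 0.0604
gripper_force: 34.2
```

>>> step_arm --pt "0 0 0 0 0 0 61" --pt "0 0 0 0 0 0 63" --pt "0 0 0 0 0 0 66" --pt "0 0 0 0 0 0 75" --pt "0 0 0 0 0 0 85" --pt "0 0 0 0 0 0 85"

```text
clock: 11.4
tcp_pos: [0.4227, -0.3267, 0.0134]
orientation: [2.22, 2.222, 0.0]
contact_force: [0.1, 0.2, 0.2]
grip_width: 0.0851
gripper_force: 0.0
```

```bash
python3 -c "
from h import *
f=snap('side');cyl(f,'yellow',(423,-325),5,50);print(front(f,'yellow',(423,-326),9,40));go(423,-326,3)"
```

```text
yellow 486 centre@z28 [ 423.6 -327.1] slope [0.001 0.039] axial [ 9.5 41.4] res 0.76
 bottom edge dz/dx [ 0.376 18.982]
(265, (array([ 423.8, -325.8]), np.float64(0.99)), array([ 9.8, 26.7, 39.7]))
tcp [ 422.6 -326.6   13.3] shift [ 0.6  0.4 10.3] turn [0.    0.    0.001] w 85.3 F [ 1.3 -0.5 -0. ] t 11.45
```

>>> step_arm --pt "0 1 6 0 0 0 85" --pt "0 1 10 0 0 0 80" --pt "0 1 10 0 0 0 74" --pt "0 1 10 0 0 0 70" --pt "0 1 10 0 0 0 67" --pt "0 1 10 0 0 0 64" --pt "0 1 10 0 0 0 62" --pt "0 1 10 0 0 0 60" --grip_force 20

```text
clock: 12.25
tcp_pos: [0.4237, -0.3267, 0.0036]
orientation: [2.22, 2.222, 0.0]
contact_force: [-0.6, 0.7, 3.7]
grip_width: 0.0606
gripper_force: 21.7
```

>>> step_arm --pt "0 0 0 0 0 0 58" --pt "0 0 0 0 0 0 56" --pt "0 0 0 0 0 0 54"

```text
clock: 12.55
tcp_pos: [0.4237, -0.3267, 0.0036]
orientation: [2.22, 2.222, 0.0]
contact_force: [0.2, 0.8, 4.8]
grip_width: 0.0607
gripper_force: 21.9
```

```bash
python3 -c "
from h import *
f=snap('side');cyl(f,'yellow',(423,-325),5,50);go(423,-326,3)"
```

```text
yellow 469 centre@z28 [ 423.9 -326.9] slope [-0.072  0.012] axial [ 9.5 41.5] res 0.76
 bottom edge dz/dx [ 0.311 18.977]
tcp [ 423.7 -326.7    3.5] shift [ 0.7 -0.7  0.5] turn [0.    0.    0.001] w 60.6 F [-1.   1.3  5.4] t 12.6
```

>>> step_arm --pt "0 0 -30 0 0 0 50" --pt "0 0 -70 0 0 0 50" --pt "0 0 -115 0 0 0 50" --pt "0 0 -160 0 0 0 50" --pt "0 0 -200 0 0 0 50" --pt "0 0 -235 0 0 0 50" --pt "0 0 -235 0 0 0 50" --grip_force 30

```text
clock: 13.3
tcp_pos: [0.4256, -0.3284, 0.2426]
orientation: [2.215, 2.217, 0.005]
contact_force: [0.3, -0.9, -2.1]
grip_width: 0.0599
gripper_force: 35.0
```

```bash
python3 -c "
from h import *
go(637,177,165)
f=snap('side');cyl(f,'yellow',(424,-327),225,290)
im=cv2.resize(f['image'][110:250,150:310,::-1],None,fx=4,fy=4,interpolation=3);cv2.imwrite('pics/s6.png',im)"
```

```text
tcp [ 425.6 -328.4  242.6] shift [505.5 211.3  77.5] turn [0.008 0.003 0.001] w 59.9 F [ 0.3 -0.9 -2.1] t 13.3
yellow 501 centre@z258 [ 424.4 -328.7] slope [ 0.012 -0.039] axial [248.1 282.4] res 0.73
 bottom edge dz/dx [  0.285 253.   ]
```

View pics/s6.png

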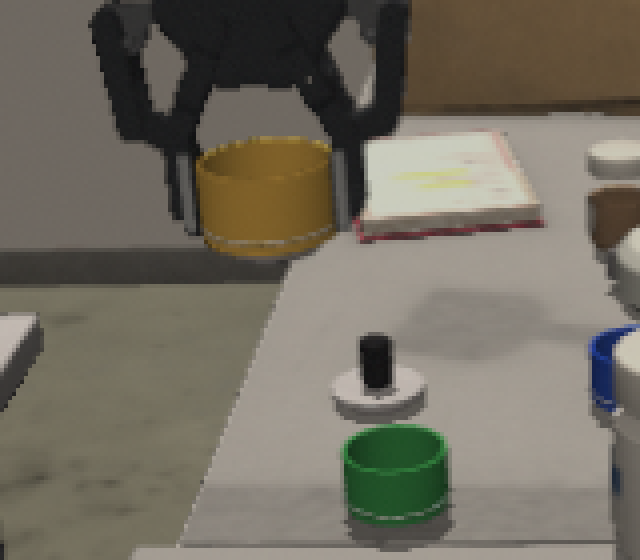

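Now it is level in the air (slope 0.01). Carrying it over.

>>> step_arm --pt "30 12 0 0 0 0 50" --pt "74 30 0 0 0 0 50" --pt "118 49 0 0 0 0 50" --pt "162 67 0 0 0 0 50" --pt "206 86 0 0 0 0 50" --pt "250 104 0 0 0 0 50" --pt "294 122 0 0 0 0 50" --pt "338 140 0 0 0 0 50"

```text
clock: 14.15
tcp_pos: [0.5624, 0.0135, 0.2362]
orientation: [-2.219, -2.221, 0.004]
contact_force: [0.3, -0.4, -1.9]
grip_width: 0.0603
gripper_force: 34.9
```

>>> step_arm --pt "40 18 0 0 0 0 50" --pt "80 36 0 0 0 0 50" --pt "120 54 0 0 0 0 50" --pt "150 66 0 0 0 0 50" --pt "165 71 30 0 0 0 50" --pt "165 71 70 0 0 0 50" --pt "165 71 77 0 0 0 50" --pt "165 71 77 0 0 0 50"

```text
clock: 14.95
tcp_pos: [0.6322, 0.1754, 0.1585]
orientation: [-2.22, -2.22, 0.009]
contact_force: [-0.2, -0.9, 0.3]
grip_width: 0.0603
gripper_force: 34.8
```

```bash
python3 -c "
from h import *
go(637,177,105)
f=snap('side');print(front(f,'yellow',(637,177),150,220),front(f,'red',(637,177),77,110));cyl(f,'yellow',(637,177),150,220)"
```

```text
tcp [632.2 175.4 158.5] shift [ 1.7  5.1 53.5] turn [-0.005  0.003  0.   ] w 60.3 F [-0.2 -0.9  0.3] t 14.95
(149, (array([630.8, 177.2]), np.float64(1.61)), array([164.3, 182. , 196.5])) (165, (array([636.3, 177.6]), np.float64(1.81)), array([ 77.2,  94.3, 109.5]))
yellow 167 centre@z185 [631.4 175.2] slope [ 0.192 -0.053] axial [168.  198.7] res 1.02
 bottom edge dz/dx [  0.314 172.73 ]
```

>>> step_arm --pt "1 5 15 0 0 0 50" --pt "1 5 30 0 0 0 50" --pt "1 5 30 0 0 0 50" --pt "1 5 30 0 0 0 50"

```text
clock: 15.4
tcp_pos: [0.6388, 0.1774, 0.131]
orientation: [-2.22, -2.222, 0.001]
contact_force: [0.2, -0.0, -0.1]
grip_width: 0.0605
gripper_force: 34.9
```

```bash
python3 -c "
from h import *
go(637,177,105)
f=snap('side');print(front(f,'yellow',(637,177),120,190),front(f,'red',(637,177),77,110));cyl(f,'yellow',(637,177),120,180)
im=cv2.resize(f['image'][100:200,270:370,::-1],None,fx=6,fy=6,interpolation=3);cv2.imwrite('pics/s7.png',im)"
```

```text
tcp [638.8 177.4 131. ] shift [-0.4 -1.8 26. ] turn [-0.001  0.     0.001] w 60.5 F [ 0.2 -0.  -0.1] t 15.4
(155, (array([637.9, 178.6]), np.float64(1.94)), array([136.1, 155.1, 170.3])) (160, (array([634.9, 177.7]), np.float64(1.85)), array([ 77.2,  94.9, 109.8]))
yellow 160 centre@z150 [637.5 176.7] slope [0.097 0.012] axial [142.6 170.4] res 1.13
 bottom edge dz/dx [-6.1000e-02  1.4421e+02]
```

View pics/s7.png

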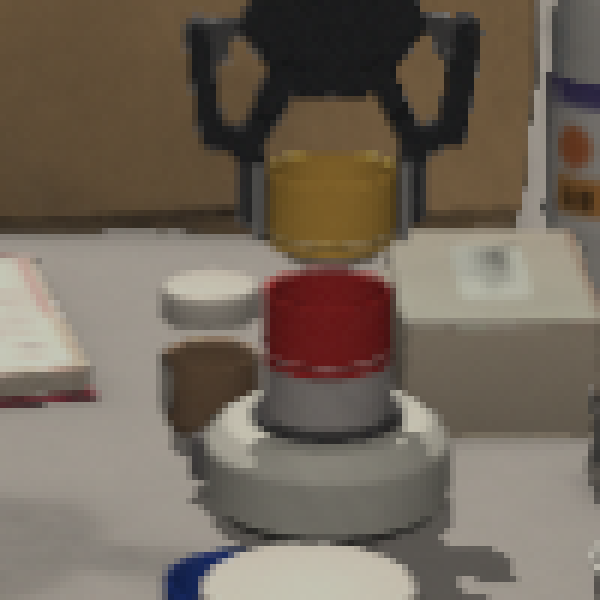

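It looks level: yellow is centred at column 333 over red at 329, so about 2 mm too far in +x. I'll correct that and lower it.

>>> step_arm --pt "0 -2 6 0 0 0 50" --pt "0 -2 12 0 0 0 50" --pt "0 -2 18 0 0 0 50" --pt "0 -2 22 0 0 0 50" --pt "0 -2 24 0 0 0 50" --pt "0 -2 24 0 0 0 50"

```text
clock: 16.05
tcp_pos: [0.6371, 0.1776, 0.1072]
orientation: [-2.22, -2.222, 0.0]
contact_force: [-0.4, 0.1, -1.5]
grip_width: 0.0604
gripper_force: 35.0
```

>>> step_arm --pt "0 0 1 0 0 0 50" --pt "0 0 1 0 0 0 50"

```text
clock: 16.25
tcp_pos: [0.6374, 0.1776, 0.1069]
orientation: [2.22, 2.222, 0.001]
contact_force: [-1.8, -0.9, 3.2]
grip_width: 0.0603
gripper_force: 35.3
```

Contact comes at the expected height. Now to release it.

>>> step_arm --pt "0 0 0.5 0 0 0 61" --pt "0 0 0.5 0 0 0 63" --pt "0 0 0.5 0 0 0 66" --pt "0 0 0.5 0 0 0 75" --pt "0 0 0.5 0 0 0 85" --pt "0 0 0.5 0 0 0 85"

```text
clock: 16.85
tcp_pos: [0.6371, 0.1776, 0.1057]
orientation: [2.22, 2.223, -0.0]
contact_force: [0.1, 0.7, 0.2]
grip_width: 0.085
gripper_force: 0.0
```

>>> step_arm --pt "0 0 -20 0 0 0 85" --pt "0 0 -60 0 0 0 85" --pt "0 0 -100 0 0 0 85" --pt "0 0 -140 0 0 0 85"

```text
clock: 17.25
tcp_pos: [0.6369, 0.1774, 0.2472]
orientation: [-2.221, -2.222, 0.001]
contact_force: [0.2, 1.3, 1.0]
grip_width: 0.0845
gripper_force: 0.0
```

```bash
python3 -c "
from h import *
go(590.2,-4.6,150)
f=snap('side');print(front(f,'yellow',(637,177),100,190),front(f,'red',(637,177),77,108));cyl(f,'yellow',(637,177),100,160)
im=cv2.resize(f['image'][100:200,270:370,::-1],None,fx=6,fy=6,interpolation=3);cv2.imwrite('pics/s8.png',im)"
```

```text
tcp [636.9 177.4 247.2] shift [-182.   -46.8   97.3] turn [-0.     0.     0.001] w 84.5 F [0.2 1.3 1. ] t 17.25
(150, (array([636.9, 178.8]), np.float64(2.02)), array([111.8, 132.3, 146.5])) (140, (array([636.2, 177. ]), np.float64(1.76)), array([ 77.5,  93. , 107.8]))
yellow 167 centre@z130 [637.5 177.5] slope [-0.1    0.005] axial [117.8 147. ] res 1.14
 bottom edge dz/dx [-5.20000e-02  1.28397e+02]
```

View pics/s8.png

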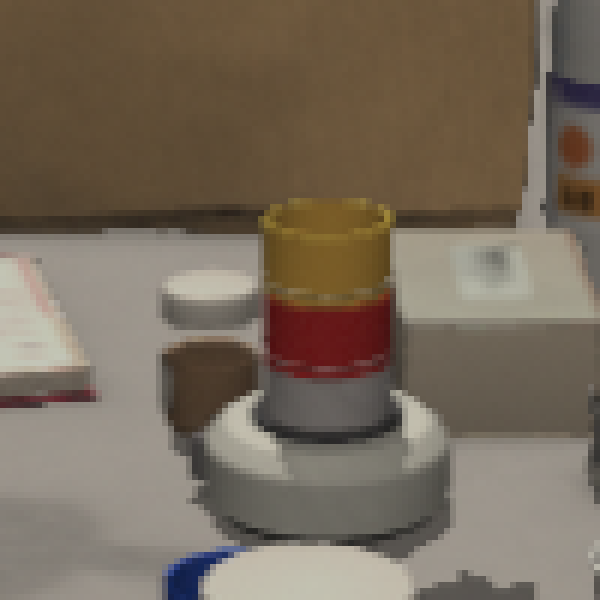

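Yellow is seated level (rim at 147 mm, centred on red). Now blue.

>>> step_arm --pt "-40 -10 0 0 0 0 85" --pt "-84 -22 0 0 0 0 85" --pt "-128 -34 10 0 0 0 85" --pt "-165 -44 40 0 0 0 85" --pt "-182 -47 80 0 0 0 85" --pt "-182 -47 120 0 0 0 85" --pt "-182 -47 150 0 0 0 85" --pt "-182 -47 150 0 0 0 85"

```text
clock: 18.1
tcp_pos: [0.5871, -0.0045, 0.0919]
orientation: [-2.217, -2.219, 0.01]
contact_force: [-0.8, -1.1, 0.6]
grip_width: 0.0852
gripper_force: 0.0
```

```bash
python3 -c "
from h import *
go(590.5,-4.6,4)
f=snap('side');g=snap('top');cv2.imwrite('pics/x.png',np.hstack([cv2.resize(f['image'][130:230,250:350,::-1],(400,400)),cv2.resize(g['image'][150:250,230:330,::-1],(400,400))]))"
```

```text
tcp [587.1  -4.5  91.9] shift [ 0.   4.1 87.9] turn [-0.008  0.001  0.001] w 85.2 F [-0.8 -1.1  0.6] t 18.1
```

View pics/x.png

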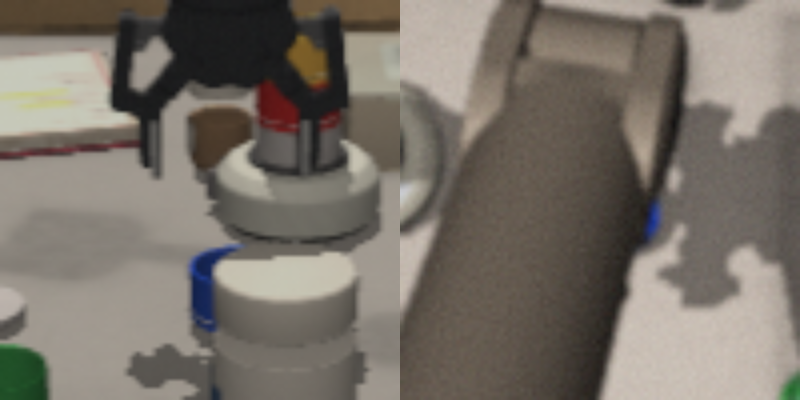

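>>> step_arm --pt "0 0 40 0 0 0 85" --pt "0 0 75 0 0 0 85" --pt "0 0 83 0 0 0 85" --pt "0 0 83 0 0 0 85"

```text
clock: 18.6
tcp_pos: [0.5908, -0.0044, 0.0135]
orientation: [2.22, 2.223, 0.0]
contact_force: [0.1, 0.2, 0.4]
grip_width: 0.0849
gripper_force: 0.0
```

```bash
python3 -c "
from h import *
go(590.5,-4.6,4)"
```

```text
tcp [590.8  -4.4  13.5] shift [-0.2 -0.3  9.5] turn [0.    0.    0.001] w 84.9 F [0.1 0.2 0.4] t 18.6
```

>>> step_arm --grip_force 20 --pt "0 0 6 0 0 0 85" --pt "0 0 10 0 0 0 80" --pt "0 0 10 0 0 0 74" --pt "0 0 10 0 0 0 70" --pt "0 0 10 0 0 0 67" --pt "0 0 10 0 0 0 64" --pt "0 0 10 0 0 0 62" --pt "0 0 10 0 0 0 60"

```text
clock: 19.4
tcp_pos: [0.5908, -0.0044, 0.0034]
orientation: [2.22, 2.222, 0.001]
contact_force: [-0.5, 0.3, 5.0]
grip_width: 0.0618
gripper_force: 21.0
```

>>> step_arm --pt "0 0 0 0 0 0 54" --pt "0 0 0 0 0 0 50" --pt "0 0 0 0 0 0 50" --pt "0 0 0 0 0 0 50" --grip_force 30

```text
clock: 19.8
tcp_pos: [0.5909, -0.0045, 0.0035]
orientation: [2.22, 2.222, 0.002]
contact_force: [0.1, -0.6, 6.1]
grip_width: 0.0613
gripper_force: 31.2
```

>>> step_arm --pt "0 0 -30 0 0 0 50" --pt "0 0 -70 0 0 0 50" --pt "0 0 -115 0 0 0 50" --pt "0 0 -160 0 0 0 50" --pt "0 0 -200 0 0 0 50" --pt "0 0 -230 0 0 0 50" --pt "0 0 -230 0 0 0 50" --pt "0 0 -230 0 0 0 50"

```text
clock: 20.6
tcp_pos: [0.5899, -0.0043, 0.2326]
orientation: [-2.22, -2.222, -0.0]
contact_force: [-0.1, 0.3, -2.1]
grip_width: 0.0616
gripper_force: 33.8
```

```bash
python3 -c "
from h import *
f=snap('side');go(637,177.2,235);cyl(f,'blue',(590,-4),225,285);print(front(f,'blue',(590,-4),225,290))"
```

```text
tcp [589.2  -4.2 231.5] shift [181.4  48.   -3.6] turn [-0.002 -0.     0.001] w 61.5 F [-0.3 -0.9 -1.9] t 20.65
blue 290 centre@z255 [589.   -5.7] slope [ 0.008 -0.114] axial [241.1 273.2] res 0.94
 bottom edge dz/dx [-8.20000e-02  2.42585e+02]
(264, (array([588.6,  -4. ]), np.float64(1.72)), array([236.6, 254.7, 270.2]))
```

>>> step_arm --pt "30 8 0 0 0 0 50" --pt "70 19 0 0 0 0 50" --pt "112 30 0 0 0 0 50" --pt "150 40 0 0 0 0 50" --pt "176 46 0 0 0 0 50" --pt "181 47 20 0 0 0 50" --pt "181 47 50 0 0 0 50" --pt "181 47 55 0 0 0 50"

```text
clock: 21.45
tcp_pos: [0.6334, 0.1762, 0.1719]
orientation: [-2.217, -2.22, 0.015]
contact_force: [-0.6, -0.4, -2.0]
grip_width: 0.0613
gripper_force: 33.7
```

>>> step_arm --pt "0 0 0 0 0 0 50" --pt "0 0 0 0 0 0 50"

```text
clock: 21.65
tcp_pos: [0.6374, 0.176, 0.1782]
orientation: [2.221, 2.221, -0.0]
contact_force: [-0.1, 0.1, -1.5]
grip_width: 0.0615
gripper_force: 33.7
```

```bash
python3 -c "
from h import *
f=snap('side');go(637,177.2,141);print(front(f,'blue',(637,177),170,240),front(f,'yellow',(637,177),112,145))
im=cv2.resize(f['image'][70:170,270:370,::-1],None,fx=6,fy=6,interpolation=3);cv2.imwrite('pics/s9.png',im)"
```

```text
tcp [637.8 176.2 178.8] shift [ 1.  -0.9 37.8] turn [ 0.001 -0.     0.   ] w 61.3 F [ 1.   0.5 -0.5] t 21.7
(201, (array([636.9, 176. ]), np.float64(1.92)), array([181.1, 199.7, 216.7])) (138, (array([635.4, 178.9]), np.float64(1.77)), array([112.2, 130.3, 144.6]))
```

View pics/s9.png

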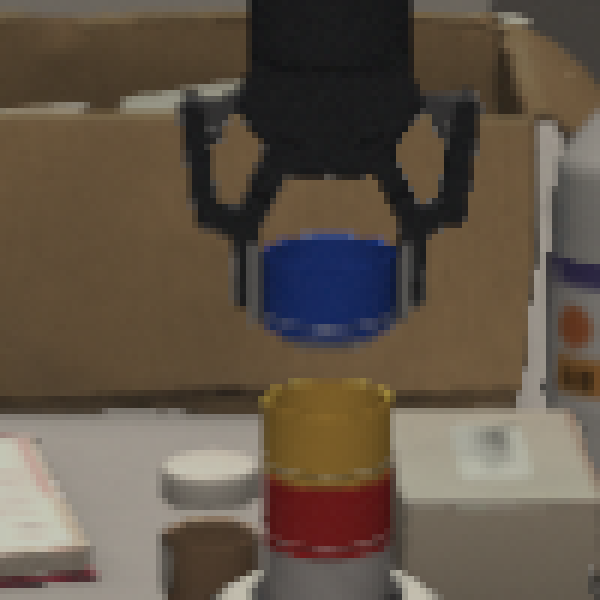

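Blue hangs level, centred at column 330 over yellow at 327. Small correction, then lower.

>>> step_arm --pt "2 -1 8 0 0 0 50" --pt "2 -1 16 0 0 0 50" --pt "2 -1 23 0 0 0 50" --pt "2 -1 28 0 0 0 50" --pt "2 -1 31 0 0 0 50" --pt "2 -1 32 0 0 0 50" --pt "2 -1 32 0 0 0 50"

```text
clock: 22.4
tcp_pos: [0.6361, 0.1785, 0.1457]
orientation: [2.22, 2.222, -0.0]
contact_force: [-0.2, 0.4, -0.5]
grip_width: 0.0611
gripper_force: 33.7
```

>>> step_arm --pt "0 0 1 0 0 0 50" --pt "0 0 2 0 0 0 50" --pt "0 0 2 0 0 0 50"

```text
clock: 22.7
tcp_pos: [0.6361, 0.1786, 0.1438]
orientation: [-2.22, -2.222, -0.0]
contact_force: [-0.2, 0.4, -1.1]
grip_width: 0.0615
gripper_force: 33.7
```

>>> step_arm --pt "0 0 1 0 0 0 50" --pt "0 0 2 0 0 0 50" --pt "0 0 2 0 0 0 50"

```text
clock: 23.0
tcp_pos: [0.636, 0.1786, 0.1416]
orientation: [-2.22, -2.222, 0.0]
contact_force: [0.6, -0.2, -1.7]
grip_width: 0.0616
gripper_force: 33.7
```

>>> step_arm --pt "0 0 1 0 0 0 50" --pt "0 0 1.5 0 0 0 50" --pt "0 0 1.5 0 0 0 50"

```text
clock: 23.3
tcp_pos: [0.6362, 0.1786, 0.1415]
orientation: [-2.22, -2.222, -0.001]
contact_force: [-2.7, 0.6, 6.7]
grip_width: 0.0618
gripper_force: 34.4
```

```bash
python3 -c "
from h import *
f=snap('side');go(637,177.2,141);print(front(f,'blue',(637,177),125,210),front(f,'yellow',(637,177),112,145))"
```

```text
tcp [636.2 178.6 141.5] shift [-1.4  0.8  0.5] turn [ 0.    -0.001  0.001] w 61.3 F [-3.3 -0.4  6.1] t 23.35
(202, (array([635.3, 179.6]), np.float64(1.81)), array([146.8, 165.5, 181.6])) (126, (array([637.5, 178.9]), np.float64(1.77)), array([112.9, 129.6, 142.6]))
```

Contact is at seating height (frame bottom about 145 mm). Releasing.

>>> step_arm --pt "0 0 0 0 0 0 62" --pt "0 0 0 0 0 0 64" --pt "0 0 0 0 0 0 67" --pt "0 0 0 0 0 0 76" --pt "0 0 0 0 0 0 85" --pt "0 0 0 0 0 0 85"

```text
clock: 23.95
tcp_pos: [0.636, 0.1786, 0.1401]
orientation: [-2.22, -2.222, 0.0]
contact_force: [-0.7, 1.3, 1.1]
grip_width: 0.0848
gripper_force: 0.0
```

>>> step_arm --pt "0 0 -20 0 0 0 85" --pt "0 0 -60 0 0 0 85" --pt "0 0 -100 0 0 0 85" --pt "0 0 -120 0 0 0 85"

```text
clock: 24.35
tcp_pos: [0.6376, 0.1785, 0.2641]
orientation: [2.219, 2.221, 0.007]
contact_force: [0.5, 0.1, 0.6]
grip_width: 0.085
gripper_force: 0.0
```

```bash
python3 -c "
from h import *
go(422,2.6,150)
f=snap('side');print(front(f,'blue',(637,177),130,210),front(f,'yellow',(637,177),112,143))
im=cv2.resize(f['image'][90:170,290:350,::-1],None,fx=6,fy=6,interpolation=3);cv2.imwrite('pics/s10.png',im)"
```

```text
tcp [637.6 178.5 264.1] shift [-176.  -216.2  112.9] turn [ 0.005 -0.002  0.001] w 85.0 F [0.5 0.1 0.6] t 24.35
(207, (array([635.5, 179.5]), np.float64(1.81)), array([147. , 165.4, 182. ])) (120, (array([636.2, 179. ]), np.float64(1.88)), array([112.5, 129.1, 142.4]))
```

View pics/s10.png

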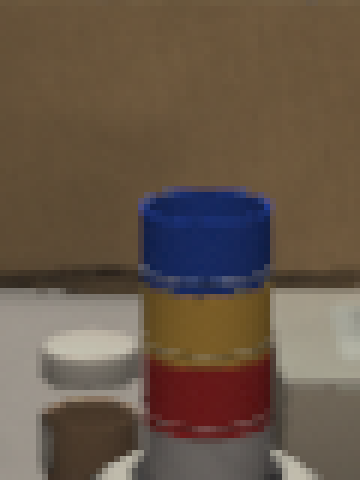

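Blue is seated level (frame 147 to 182 mm by camera, matching the 2 mm bias). Now the lid.

>>> step_arm --pt "-32 -38 0 0 0 0 60" --pt "-64 -77 0 0 0 0 60" --pt "-96 -116 0 0 0 0 60" --pt "-128 -155 0 0 0 0 60" --pt "-160 -194 10 0 0 0 60" --pt "-176 -214 40 0 0 0 60" --pt "-176 -214 85 0 0 0 60" --pt "-176 -214 130 0 0 0 60"

```text
clock: 25.2
tcp_pos: [0.4224, 0.0022, 0.13]
orientation: [2.221, 2.22, 0.007]
contact_force: [0.5, 1.0, 0.4]
grip_width: 0.0606
gripper_force: 0.0
```

>>> step_arm --pt "0 0 20 0 0 0 50" --pt "0 0 40 0 0 0 50" --pt "0 0 40 0 0 0 50" --pt "0 0 40 0 0 0 50"

```text
clock: 25.6
tcp_pos: [0.4223, 0.0021, 0.0905]
orientation: [-2.221, -2.222, 0.001]
contact_force: [-0.5, -0.5, -0.1]
grip_width: 0.0498
gripper_force: 0.0
```

```bash
python3 -c "
from h import *
go(422.3,2.5,18);f=snap('side');P=world(f)
print(circ(P,.008,.02,np.array([.422,.0025]),.045),circ(P,.03,.05,np.array([.422,.0025]),.025))
im=cv2.resize(f['image'][110:230,190:310,::-1],None,fx=5,fy=5,interpolation=3);cv2.imwrite('pics/s11.png',im)"
```

```text
tcp [422.3   2.1  90.5] shift [ 0.4  0.1 72.5] turn [-0.001  0.     0.   ] w 49.8 F [-0.5 -0.5 -0.1] t 25.6
{'n': 186, 'enc': array([424.1,   4.7,  34.6]), 'mean': array([423.6,  -4.8,  12.4]), 'med_z': np.float64(12.3)} {'n': 58, 'enc': array([424. ,   1.7,  11.9]), 'mean': array([423.4,  -1.6,  39.2]), 'med_z': np.float64(39.8)}
```

View pics/s11.png

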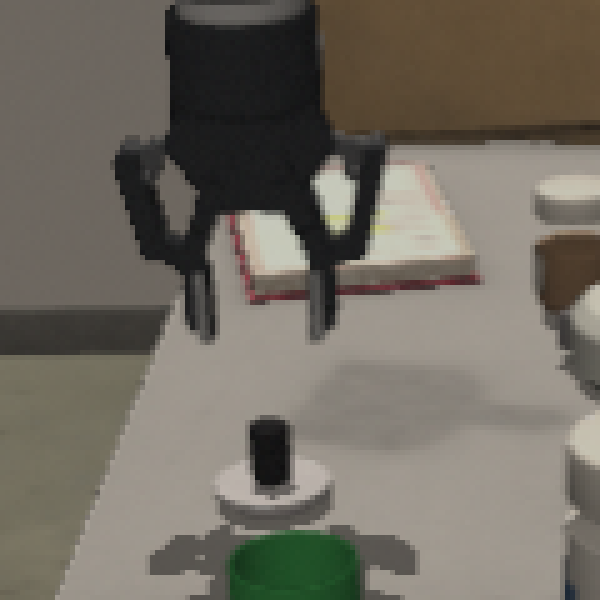

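The gripper is centred over the knob at (270,452) in the crop. That was my last picture, so from here I check by numbers only. Lowering and gripping the knob.

>>> step_arm --pt "0 0 35 0 0 0 50" --pt "0 0 62 0 0 0 50" --pt "0 0 71 0 0 0 50" --pt "0 0 71 0 0 0 42" --pt "0 0 71 0 0 0 34" --pt "0 0 71 0 0 0 28" --pt "0 0 71 0 0 0 25" --pt "0 0 71 0 0 0 22" --grip_force 20

```text
clock: 26.45
tcp_pos: [0.4225, 0.0025, 0.0199]
orientation: [2.22, 2.222, 0.001]
contact_force: [0.1, -0.2, 0.1]
grip_width: 0.0219
gripper_force: 0.0
```

>>> step_arm --pt "0 0 0 0 0 0 18" --pt "0 0 0 0 0 0 12" --pt "0 0 0 0 0 0 10" --pt "0 0 0 0 0 0 10" --grip_force 30

```text
clock: 26.85
tcp_pos: [0.4225, 0.0026, 0.0199]
orientation: [-2.22, -2.222, -0.001]
contact_force: [-2.0, -0.3, 9.6]
grip_width: 0.0208
gripper_force: 29.0
```

>>> step_arm --pt "0 0 -20 0 0 0 10" --pt "0 0 -60 0 0 0 10" --pt "0 0 -100 0 0 0 10" --pt "0 0 -145 0 0 0 10" --pt "0 0 -190 0 0 0 10" --pt "0 0 -225 0 0 0 10" --pt "0 0 -225 0 0 0 10" --pt "0 0 -225 0 0 0 10"

```text
clock: 27.65
tcp_pos: [0.4222, 0.0027, 0.2445]
orientation: [-2.22, -2.223, -0.003]
contact_force: [-1.0, 0.4, -2.2]
grip_width: 0.0207
gripper_force: 30.2
```

```bash
cat >> h.py <<'E'
def lid(f,x,y,z0,z1):
    """lid disc + spigot as seen by side camera"""
    P=world(f)*1000;m=(P[...,2]>z0)&(P[...,2]<z1)&(np.hypot(P[...,0]-x,P[...,1]-y)<40);q=P[m]
    if len(q)<10: return print('few',len(q))
    A=np.c_[q[:,:2]-[x,y],np.ones(len(q))]
    (cx,cy),rr=cv2.minEnclosingCircle(q[:,:2].astype(np.float32))
    print('lid n',len(q),'enc',round(cx,1),round(cy,1),round(rr,1),'z pct',np.percentile(q[:,2],[1,10,50,90,99]).round(1),'xrange',np.percentile(q[:,0],[1,99]).round(1),'plane',np.linalg.lstsq(A,q[:,2],rcond=None)[0].round(3))
E
python3 -c "
from h import *
go(636.3,178,260);f=snap('side');t=r.get_obs()['tcp_pos']*1000;lid(f,t[0],t[1],t[2]-25,t[2]-1)"
```

```text
tcp [422.2   2.7 244.5] shift [175.  214.4 -14.9] turn [ 0.001 -0.002  0.002] w 20.7 F [-1.   0.4 -2.2] t 27.65
lid n 182 enc 422.6 1.3 32.0 z pct [225.5 228.8 235.7 238.3 242.1] xrange [394.9 452.8] plane [1.90000e-02 6.10000e-02 2.35494e+02]
```

>>> step_arm --pt "25 30 0 0 0 0 10" --pt "55 67 0 0 0 0 10" --pt "87 106 0 0 0 0 10" --pt "119 145 0 0 0 0 10" --pt "150 184 0 0 0 0 10" --pt "170 208 0 0 0 0 10" --pt "175 214 10 0 0 0 10" --pt "175 214 20 0 0 0 10"

```text
clock: 28.5
tcp_pos: [0.6355, 0.1776, 0.2208]
orientation: [-2.219, -2.223, 0.007]
contact_force: [0.3, -0.4, -1.1]
grip_width: 0.0207
gripper_force: 30.2
```

>>> step_arm --pt "0 0 5 0 0 0 10" --pt "0 0 5 0 0 0 10" --pt "0 0 5 0 0 0 10"

```text
clock: 28.8
tcp_pos: [0.6355, 0.1764, 0.2195]
orientation: [-2.222, -2.221, 0.0]
contact_force: [0.6, 0.0, -1.5]
grip_width: 0.0211
gripper_force: 30.2
```

```bash
python3 -c "
from h import *
go(636.2,178.5,193);f=snap('side');t=r.get_obs()['tcp_pos']*1000;lid(f,t[0],t[1],t[2]-25,t[2]-1);print(front(f,'blue',(637,177),147,178))
P=world(f)*1000;m=MASK['blue'](f['image'].astype(int))&(P[...,2]>150)&(np.hypot(P[...,0]-636,P[...,1]-178)<40);print(np.percentile(P[m],[1,99],axis=0).round(1))"
```

```text
tcp [635.5 176.4 219.5] shift [ 2.1  0.7 26.5] turn [-0.    -0.    -0.001] w 21.1 F [ 0.6  0.  -1.5] t 28.8
lid n 154 enc 636.3 175.6 32.6 z pct [198.6 202.  210.2 212.6 217.9] xrange [606.1 663.8] plane [1.40000e-02 1.13000e-01 2.10349e+02]
(173, (array([635.2, 179.4]), np.float64(1.88)), array([148.1, 163.6, 177.3]))
[[611.3 143.3 150.4]
 [661.4 210.5 181.4]]
```

>>> step_arm --pt "2 0.8 7 0 0 0 10" --pt "2 0.8 14 0 0 0 10" --pt "2 0.8 20 0 0 0 10" --pt "2 0.8 24 0 0 0 10" --pt "2 0.8 26 0 0 0 10" --pt "2 0.8 26 0 0 0 10"

```text
clock: 29.45
tcp_pos: [0.637, 0.1796, 0.1933]
orientation: [2.22, 2.222, 0.0]
contact_force: [0.4, -1.5, -1.1]
grip_width: 0.0204
gripper_force: 30.2
```

>>> step_arm --pt "0 0 1 0 0 0 10" --pt "0 0 1 0 0 0 10"

```text
clock: 29.65
tcp_pos: [0.6372, 0.1796, 0.193]
orientation: [2.22, 2.222, 0.001]
contact_force: [-1.8, -1.2, 3.4]
grip_width: 0.0205
gripper_force: 30.7
```

>>> step_arm --pt "0 0 0.5 0 0 0 10" --pt "0 0 0.5 0 0 0 21" --pt "0 0 0.5 0 0 0 23" --pt "0 0 0.5 0 0 0 26" --pt "0 0 0.5 0 0 0 34" --pt "0 0 0.5 0 0 0 44" --pt "0 0 0.5 0 0 0 50"

```text
clock: 30.35
tcp_pos: [0.6369, 0.1796, 0.1916]
orientation: [-2.22, -2.222, 0.0]
contact_force: [0.2, -0.1, -0.4]
grip_width: 0.0499
gripper_force: 0.0
```

>>> step_arm --pt "0 0 -15 0 0 0 50" --pt "0 0 -40 0 0 0 50" --pt "0 0 -70 0 0 0 50" --pt "0 0 -100 0 0 0 50" --pt "0 0 -100 0 0 0 50"

```text
clock: 30.85
tcp_pos: [0.6395, 0.1795, 0.2979]
orientation: [2.218, 2.219, 0.013]
contact_force: [0.2, -0.8, 0.8]
grip_width: 0.0499
gripper_force: 0.0
```

```bash
python3 -c "
from h import *
go(636.2,178.5,193);f=snap('side');lid(f,636,178,181.5,195);print(front(f,'blue',(637,177),147,178))
P=world(f);print('knob',circ(P,.2,.225,np.array([.636,.178]),.03))
for n,c,lo in(('green',(.449,-.146),.03),('jb',(.581,.282),.06),('jp',(.565,-.371),.06)):print(n,circ(P,lo,.09,np.array(c),.045))"
```

```text
tcp [639.5 179.5 297.9] shift [ -1.4  -4.2 104.9] turn [ 0.008 -0.003  0.001] w 49.9 F [ 0.2 -0.8  0.8] t 30.85
lid n 124 enc 636.5 177.4 34.2 z pct [181.6 183.2 185.6 191.  194. ] xrange [606.1 663.8] plane [-2.30000e-02  1.00000e-02  1.86046e+02]
(170, (array([635.6, 179.6]), np.float64(1.87)), array([147.3, 163.2, 177.2]))
knob {'n': 53, 'enc': array([635.3, 176.9,  11.4]), 'mean': array([635.4, 173.8, 209.3]), 'med_z': np.float64(209.5)}
green {'n': 266, 'enc': array([ 450.7, -145.3,   33.4]), 'mean': array([ 450.7, -147.3,   36.9]), 'med_z': np.float64(36.9)}
jb {'n': 147, 'enc': array([579.2, 278.7,  26. ]), 'mean': array([580.8, 271.4,  73.4]), 'med_z': np.float64(75.6)}
jp {'n': 468, 'enc': array([ 566.9, -372.1,   25.5]), 'mean': array([ 566. , -379.3,   73.7]), 'med_z': np.float64(76.4)}
```

>>> step_arm --pt "0 0 0 0 0 0 50" --pt "0 0 0 0 0 0 50" --pt "0 0 0 0 0 0 50"

```text
clock: 31.2
tcp_pos: [0.6364, 0.1795, 0.2908]
orientation: [-2.22, -2.222, 0.003]
contact_force: [-0.2, -0.5, -0.2]
grip_width: 0.0497
gripper_force: 0.0
```

```bash
python3 -c "
from bench import r
print(r.hand_in())"
```

```text
the job is handed in; nothing more can be done
None
```

I built the stack (red, yellow, blue, lid) on the shaker pan and handed it in at about 31 s; camera checks showed each part seated and level and the green sieve and both jars unmoved, but the hand-in returned no verdict.

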